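# Take a wheel off a robot drive unit

### The arm

A 6-joint arm with a two-finger parallel gripper is mounted at the origin on the work surface. World frame = base frame: x ahead of the robot, y to its left, z up, the work surface at z = 0. Lengths are in m, angles in rad, forces in N, time in s.
With the tool pointing down it reaches from about 0.35 to 0.775 m from the base axis. Payload 7.3 kg.
Tool frame: the origin (TCP) lies at the very end of the fingers, on their centre line; the grasp point (between the pads) lies 19 mm behind it; z points along the fingers, y is the line along which they close (so a half turn about z gives the same grasp; the last joint's range is limited). The gripper opens to 92 mm and grips with 3 to 60 N. Pads are 19 mm wide; open, the fingers measure 130 mm over their backs; the gripper's body (75 mm by 190 mm) begins 47 mm behind the grasp point.
Start: joints at [1.19, 0.342, 1.524, -0, 1.275, -0.146], TCP at [0.122, 0.511, 0.227] pointing down, gripper open.
Joint ranges: [-2.53, 2.53], [-0.77, 2.02], [0.04, 2.7], [-1, 4.14], [0.28, 2.66], [-3.11, 3.11]. Speed limits (rad/s): [2.57, 2.57, 3.14, 3.14, 3.14, 3.14].

### API

Orientations are given as [roll, pitch, yaw] about the fixed x, y, z axes, in that order (R = Rz(yaw) Ry(pitch) Rx(roll)).
In Python, from cell import robot, read_camera, get_calibration gives the robot as it stands. The module is installed in compiled form; this text tells all that it offers.
- The arm moves only by the tool send_rows, never from a script. Its argument "plan" is a list of rows, each a list of 2 entries, a list of its own where there are three numbers: the shift along the tool's x, y, z as a fraction of full scale, then the turn, a rotation vector about the tool's x, y, z as a fraction of full scale. A call has exactly 10 rows; each row shifts and turns the commanded pose from where the row before left it, along the tool's axes as they then stand; what a row does not reach is not made up. Full scale, the value 1, is 0.025 m for a shift and 90 degrees for a turn. A row lasts 1/8 s, in which the tool goes at most 62.5 mm and 10.7 degrees, less where a joint would pass 70% of its speed; a pose out of reach is approached as far as the arm can. A call with a number of a shift or a turn outside -1 to 1 is refused whole. A call with a gripper value outside its range is refused whole. "gripper" is the opening, from -1 (shut) to 1 (fully open), so that 0 is half open, set as the call begins (left out, the last holds). The fingers move at their own pace and stop on an object; "force" is the grip in N (left out, the last holds). Time passes only in rows, so rows that do not move let the fingers close, or fill a call up. It gives the time, the measured TCP pose, the force, the opening and the grip force at its end, in the units of the state.
- robot.observe(): the state, without advancing time (a new reading comes with each control period).
- read_camera(name): name is "scene" or "top" or "wrist"; returns (picture, depth): 400x640x3 uint8, blue, green, red; 400x640 float32, m along the optical axis (not along the pixel's ray), 0 where there is no reading.
- get_calibration(name): a dict with "intrinsics" (3x3 intrinsics, pixels), "rvec" (rotation vector, rad) and "tvec" (3), from world to camera coordinates, as OpenCV has them. Camera axes: x right, y down, z forward; pixel columns grow to the right and rows downward; lengths in m; the calibration is good to about 2 mm. A picture is of the moment at which its call begins: read the wrist's pose just before it. get_calibration takes no time and is no camera call; for the wrist camera it gives the pose at the moment of the call.
- robot.hand_in(): hands the job in; it is judged then, once.
The state is a dict: "time": time; "qpos": joint angles; "qvel": joint speeds; "joint_efforts": joint torques, N m; "tool_pos": TCP position; "tool_rot": TCP orientation; "contact_force": force on the tool from outside, world axes, zero at the start; "torque": the same for the moment, N m; "opening": finger opening in m; "grip_force": force on a finger pad.
Only numpy, scipy, OpenCV 4.12 (cv2) and the standard library are available. Lean on these libraries where they do the work, as an engineer would, in place of code of your own. Each camera call takes 0.05 s, during which the arm holds its last target. There are 200 camera calls.

### The job

Take the wheel off the drive unit. Use the hooked pick, not the fingers, to pull the sprung retaining clip out of the groove of the axle, lay the pick back in its wooden rest, then lift the wheel off and lay it flat, hub upward, in the middle of the square rubber mat. The clip may stay where it falls, well clear of the axle; leave the screwdriver and the small box alone.

Things in the scene. Friction and masses are not known exactly. Their poses are not given: they have to be found in the camera images.
- drive_unit: Fixed grey gearbox block 120 x 100 x 40 mm (x, y, z) on the bench, with a dark motor can, 44 mm in diameter, protruding 48 mm from its +x face; a steel axle stands upright on its middle, with a collar up to 44 mm above the bench that carries the wheel. Origin: on the bench under the axle, z up.
- axle_groove (a point): Point on the axle's centre line at mid-thickness of the seated clip, 88.4 mm above the bench. The axle is 22 mm thick up to 85 mm above the bench, then comes the groove (core 13 mm thick) up to 92.5 mm, then the axle's head, 22 mm thick, up to 102.5 mm.
- wheel: Loose wheel, 0.15 to 0.31 kg: black tyre 80 mm in diameter and 22 mm thick, white body flush with it, on that a round hub 34 mm in diameter, 20 mm high; bore 25 mm right through. Origin: centre of its underside; z along the bore, hub upward. On the axle its underside is 44, its tyre face 66, its hub's top 86 mm above the bench. Grip it across the hub from above.
- clip: Loose E-shaped spring-steel clip of 4.8 mm round wire, level on the hub's top with three inward lugs in the groove: ring of 34 mm outside diameter, open at local +x, pull eye at local -x. Origin: ring centre, mid-thickness; z up. Pulled by the eye along -x (about 5 to 15 N) its arms spread, it snaps out after 6 to 8 mm; out = origin over 30 mm from the axle. Off the hub it drops 20 mm.
- clip_eye (a point): Centre of the clip's pull eye, 25 mm from the clip's origin along its local -x; the eye's hole is 13 mm in diameter and stands just outside the hub, free below for 20 mm down to the tyre face.
- pick: Loose hooked pick, 60 g. Black handle: a bar 80 mm long (x), 16 mm wide (y), 20 mm high (z); origin at the handle's centre: grip it there from above, across y. From the handle's end at x = 40 mm a 4 mm steel rod runs along +x to x = 100 mm and bends straight down (-z) to its tip. In the rest the handle lies level, centre 35 mm above the bench, hook down.
- pick_tip (a point): Lowest point of the pick's hook, at x = 100, y = 0, z = -30 mm from the pick's origin.
- rest: Fixed wooden rest for the pick, base 90 x 60 x 5 mm; two uprights 10 mm thick at x = -32 and +32 mm, each with a notch along x: floor 25 mm above the bench, splayed cheeks, 20 mm apart at the floor, tops 40 mm above the bench. Origin: under its centre on the bench. The pick lies in it level, handle's centre over the origin, hook down, pick x along rest x.
- mat: Fixed square black rubber mat 160 x 160 x 4 mm on the bench. Origin: centre of its underside. The wheel goes on it.
- screwdriver: Bystander: screwdriver about 195 mm long lying on the bench, dark handle 25 mm thick. Origin near its middle, x towards its blade.
- parts_box: Bystander: small cardboard box 90 x 60 x 31 mm. Origin under its centre.
Not all that is in view belongs to the job. Several things have the shape of the clip; the one meant has the colours described above.

How it is judged:
By the outcome, as a careful person would: the job done as asked, in the order asked, and still so for the second after the job is handed in, with the robot touching nothing.
It also fails if it takes over 61 s, if anything falls off the work surface, if the arm or the gripper's body presses on something with over 40 N, if the wrist force passes 120 N, or if a joint passes its speed limit or range.

## Working session

There is one attempt and no reset: what is moved stays moved. The work goes in short steps, Python scripts to look and compute and a tool call to move; the robot and the scene stay as the last step left them, time stands still between calls to the robot, and variables do not carry over. Pictures are saved under pics/ and viewed, at most 10 in all, crops included, and the job is handed in when it is done.

Besides the shell and the picture viewer there is one more tool, called after ">>>" as name(argument=value, ...), one argument or row to a line, values as JSON. send_rows: Moves the arm, as the interface text tells. Shift numbers are shares of 0.025 m and turn numbers shares of 90 degrees, none past 1 either way. Its arguments: {"type":"object","properties":{"plan":{"type":"array"},"gripper":{"type":"number"},"force":{"type":"number"}},"required":["plan"]}

```bash
mkdir -p pics
cat > h.py <<'E'
import numpy as np, cv2
from cell import robot, read_camera, get_calibration
def cal(n):
    c=get_calibration(n); K=np.array(c["intrinsics"],float); R=cv2.Rodrigues(np.array(c["rvec"],float))[0]; return K,R,np.array(c["tvec"],float).ravel()
def ray(c,u,v,z):
    K,R,t=c; o=-R.T@t; d=R.T@np.linalg.solve(K,[u,v,1.0]); return o+d*(z-o[2])/d[2]
def proj(c,p):
    K,R,t=c; q=K@(R@np.array(p)+t); return q[:2]/q[2]
def cloud(c,D):
    K,R,t=c; v,u=np.mgrid[:D.shape[0],:D.shape[1]]
    P=np.stack([(u-K[0,2])/K[0,0]*D,(v-K[1,2])/K[1,1]*D,D],-1); return (P-t)@R
E
python3 - <<'E'
from h import *
for n in("top","scene"):
    c=cal(n);p,D=read_camera(n);cv2.imwrite(f"pics/{n}0.png",p);np.savez(f"{n}0.npz",p=p,D=D)
    print(n,c[0].round(1).tolist(),(-c[1].T@c[2]).round(3))
s=robot.observe();print(s)
E
```

```text
top [[440.8, 0.0, 324.2], [0.0, 440.8, 200.9], [0.0, 0.0, 1.0]] [ 0.48  -0.022  0.931]
scene [[474.0, 0.0, 317.6], [0.0, 474.0, 203.6], [0.0, 0.0, 1.0]] [1.175 0.384 0.69 ]
{'time': 0.1, 'qpos': array([ 1.18999657e+00,  3.42650826e-01,  1.52494649e+00, -8.12565232e-06,
        1.27538645e+00, -1.46005438e-01]), 'qvel': array([-4.87121837e-04, -3.28461184e-03, -1.50664739e-03,  2.22184029e-05,
        1.08519942e-04, -3.87083748e-04]), 'joint_efforts': array([ 2.05555436e-03, -4.31999123e+01, -2.44698268e+01,  7.20505044e-02,
        5.24797000e-02, -4.07951450e-05]), 'tool_pos': array([0.12198164, 0.51025071, 0.22610688]), 'tool_rot': array([-3.14021521e+00, -1.94702293e-04,  2.90680057e+00]), 'contact_force': array([ 0.58177961, -0.60097443, -0.43562274]), 'torque': array([-0.0172851 , -0.01254333, -0.04377365]), 'grip_force': 0.0, 'opening': 0.0918159813137879}
```

View pics/top0.png

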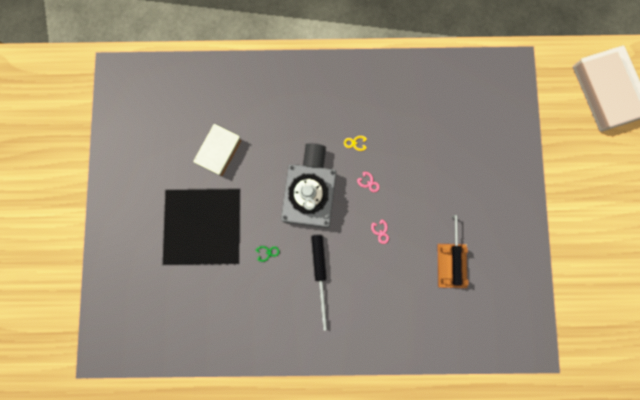

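View pics/scene0.png

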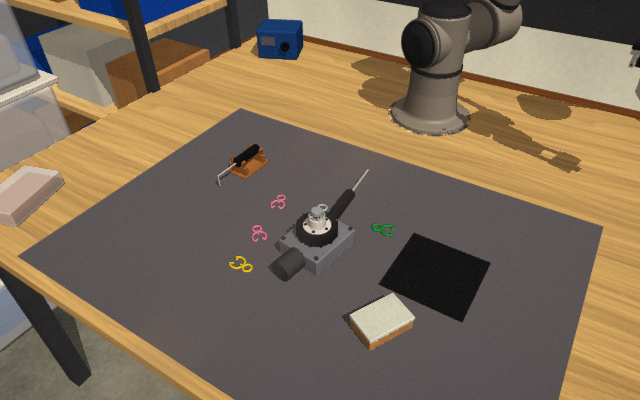

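The top view (up = +x, left = +y) shows the drive unit at about (309,192) with its can upwards, the mat at (201,227), the pick in its rest at (455,262) with the hook towards (456,216), and the screwdriver at (320,280). The scene view shows the seated steel clip at (319,210). Loose coloured decoys lie around the unit.

Run:
```python
from h import *
z=np.load("top0.npz");p,D=z["p"],z["D"];c=cal("top");P=cloud(c,D);hsv=cv2.cvtColor(p,cv2.COLOR_BGR2HSV)
def rect(m,zz,name,box):
    k=np.zeros(m.shape,np.uint8);u0,v0,u1,v1=box;k[v0:v1,u0:u1]=m[v0:v1,u0:u1]*255
    cs=max(cv2.findContours(k,0,2)[0],key=cv2.contourArea);b=cv2.boxPoints(cv2.minAreaRect(cs))
    W=np.array([ray(c,*q,zz)[:2] for q in b]);e=np.diff(np.vstack([W,W[:1]]),axis=0)
    print(name,W.mean(0).round(4),[(round(float(np.hypot(*a)),4),round(float(np.degrees(np.arctan2(a[1],a[0]))),1)) for a in e[:2]])
g=p.max(2)
rect(g<45,.004,"mat",(150,175,250,275))
rect(g<60,.045,"handle",(440,235,475,295))
rect((hsv[...,0]<20)&(hsv[...,1]>130),.005,"rest",(425,230,485,300))
rect((P[...,2]>.03)&(P[...,2]<.2),.04,"unit",(275,140,345,235))
rect((hsv[...,1]<60)&(g>110),.043,"rod",(445,205,470,247))
rect((P[...,2]>.09)&(P[...,2]<.2),.1025,"axletop",(290,175,330,215))
for n,(x0,y0,x1,y1),f in(("top",(275,135,345,235),6),("scene",(270,175,370,275),6)):
    p=np.load(f"{n}0.npz")["p"];cv2.imwrite(f"pics/{n}c.png",cv2.resize(p[y0:y1,x0:x1],None,fx=f,fy=f,interpolation=cv2.INTER_CUBIC))
a=cv2.imread("pics/topc.png");b=cv2.imread("pics/scenec.png")[:, :380]
cv2.imwrite("pics/both.png",np.hstack([a,b])[:600,:800])
```

```text
mat [0.5558 0.242 ] [(0.1581, -90.7), (0.1541, -179.1)]
handle [ 0.4685 -0.2799] [(0.0179, -90.6), (0.0727, 177.0)]
rest [ 0.4682 -0.2832] [(0.0884, -2.6), (0.0605, -90.6)]
unit [0.6397 0.0099] [(0.1699, -7.2), (0.1019, -98.3)]
rod [ 0.5482 -0.2856] [(0.0486, -90.7), (0.0828, 176.9)]
axletop [0.6109 0.0126] [(0.0316, -9.6), (0.0314, -100.3)]
```

View pics/both.png

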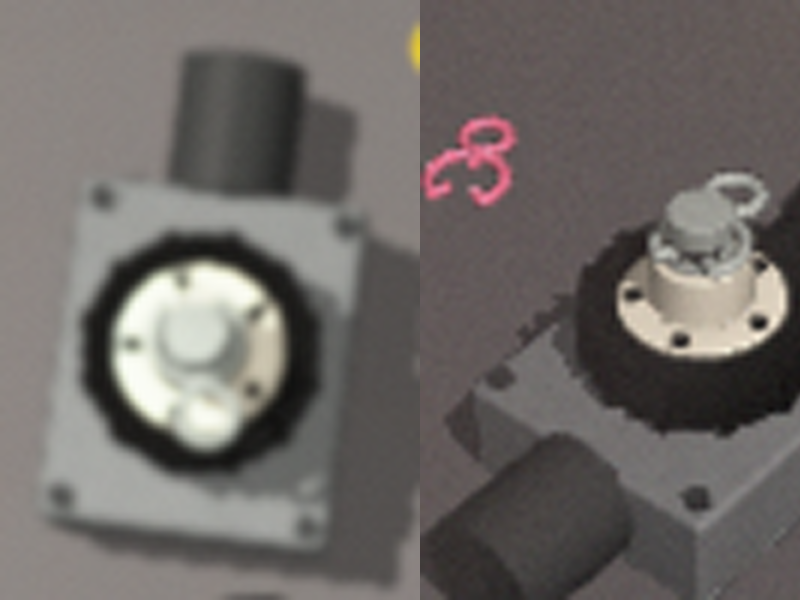

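The left crop shows the axle head at full-frame (308.7,190.5) and the clip eye at (309.3,204.7), so the eye points roughly to world -x. The right crop confirms that the steel clip is seated with its eye away from the can.

```bash
cat >> h.py <<'E'
from scipy.spatial.transform import Rotation as Ro
def to(pos,yaw,s=None):
    """shift (m, tool axes of the present pose) and turn (rotvec, tool) from the present measured pose to a tool-down target"""
    s=s or robot.observe(); R=Ro.from_euler("xyz",s["tool_rot"]); T=Ro.from_euler("xyz",[np.pi,0,yaw])
    d=R.inv().apply(np.array(pos)-s["tool_pos"]); w=(R.inv()*T).as_rotvec()
    print("t",round(s["time"],2),"shift units",(d/.025).round(3),"turn units",(w/(np.pi/2)).round(4))
E
python3 - <<'E'
from h import *
c=cal("wrist");s=robot.observe();R=Ro.from_euler("xyz",s["tool_rot"]).as_matrix()
print("cam in tool",(R.T@(-c[1].T@c[2]-s["tool_pos"])).round(4),"cam axis in tool",(R.T@c[1].T).round(3).tolist(),c[0].round(0).tolist())
to([.49,.02,.26],np.radians(177))
c=cal("top")
print("axle",ray(c,308.7,190.5,.1025),"eye",ray(c,309.3,204.7,.0884))
E
```

```text
cam in tool [ 0.0782  0.0002 -0.1577] cam axis in tool [[0.0, -0.958, -0.288], [1.0, 0.0, 0.0], [-0.0, -0.288, 0.958]] [[337.0, 0.0, 321.0], [0.0, 337.0, 201.0], [0.0, 0.0, 1.0]]
t 0.1 shift units [-18.879 -15.649  -1.338] turn units [-0.0009 -0.0002 -0.1161]
axle [0.61329082 0.01036215 0.1025    ] eye [0.58783601 0.00993341 0.0884    ]
```

>>> send_rows(
  plan=[
    [[-1,-0.765,-0.07],[0,0,0]],
    [[-1,-0.765,-0.07],[0,0,0]],
    [[-1,-0.765,-0.07],[0,0,0]],
    [[-1,-0.765,-0.07],[0,0,0]],
    [[-1,-0.765,-0.07],[0,0,0]],
    [[-1,-0.765,-0.07],[0,0,0]],
    [[-1,-0.765,-0.07],[0,0,0]],
    [[-1,-0.765,-0.07],[0,0,0]],
    [[-1,-0.765,-0.07],[0,0,0]],
    [[-1,-0.765,-0.07],[0,0,0]],
  ],
)

```text
time: 1.35
tool_pos: [0.3212, 0.2655, 0.2441]
tool_rot: [-3.141, -0.0, 2.907]
contact_force: [0.3, 0.1, -0.1]
opening: 0.0915
grip_force: 0.0
```

>>> send_rows(
  plan=[
    [[-1,-0.765,-0.07],[0,0,0]],
    [[-1,-0.765,-0.07],[0,0,0]],
    [[-1,-0.765,-0.07],[0,0,0]],
    [[-1,-0.765,-0.07],[0,0,0]],
    [[-1,-0.765,-0.07],[0,0,0]],
    [[-1,-0.765,-0.07],[0,0,0]],
    [[-1,-0.765,-0.07],[0,0,0]],
    [[-1,-0.765,-0.07],[0,0,0]],
    [[-1,-0.765,-0.07],[0,0,-0.058]],
    [[-1,-0.765,-0.07],[0,0,-0.058]],
  ],
)

```text
time: 2.6
tool_pos: [0.5219, 0.0233, 0.2614]
tool_rot: [3.141, -0.001, 3.092]
contact_force: [-0.1, -0.2, 0.4]
opening: 0.0917
grip_force: 0.0
```

Run:
```python
from h import *
s=robot.observe();print(s["time"],s["tool_pos"].round(4),s["tool_rot"].round(4))
c=cal("wrist");p,D=read_camera("wrist");np.savez("w1.npz",p=p,D=D,K=c[0],R=c[1],t=c[2])
for q in([.613,.0105,.1025],[.588,.01,.088]):print(proj(c,q).round(1))
u,v=proj(c,[.6,.01,.09]).astype(int)
cv2.imwrite("pics/w1.png",cv2.resize(p[v-60:v+60,u-70:u+70],None,fx=5,fy=5,interpolation=cv2.INTER_CUBIC));print(u-70,v-60)
P=cloud(c,D);m=(P[...,2]>.097)&(P[...,2]<.11)&(np.hypot(P[...,0]-.61,P[...,1]-.01)<.04)
print("axle top median",np.median(P[m],0),m.sum())
to([.468,-.282,.16],np.radians(177))
```

```text
2.6 [0.5219 0.0233 0.2614] [ 3.1414e+00 -9.0000e-04  3.0917e+00]
[312.6 269.8]
[311.1 242.2]
241 193
axle top median [0.61278926 0.01342912 0.10202619] 329
t 2.65 shift units [  1.681 -12.194   4.07 ] turn units [-0.001   0.0009  0.003 ]
```

View pics/w1.png

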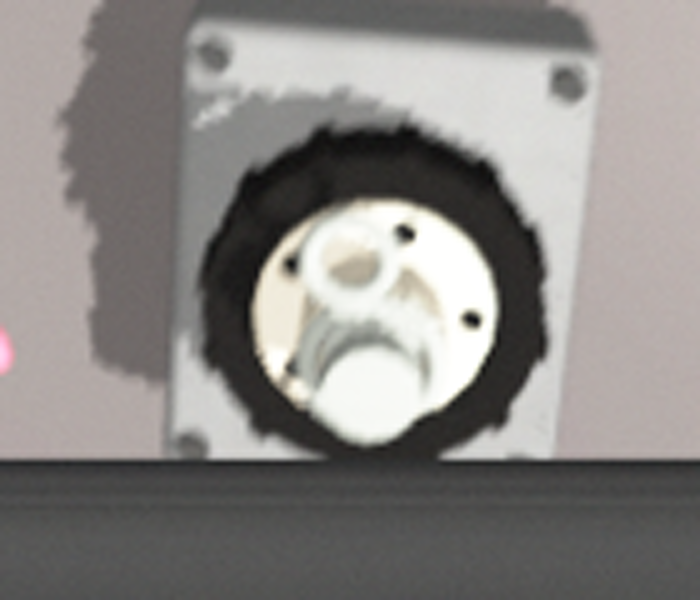

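The wrist view (up = -x, left = -y) shows the axle head at full-frame (315,271.6) and the eye's centre at about (311.2,246).

Run:
```python
from h import *
z=np.load("w1.npz");c=(z["K"],z["R"],z["t"])
a=ray(c,315,271.6,.1025);e=ray(c,311.2,246,.0884);e2=ray(c,310.9,245.5,.0884)
print("axle",a,"eye",e,"dist",np.linalg.norm((a-e)[:2]),"dir deg",np.degrees(np.arctan2(*(e-a)[1::-1])))
```

```text
axle [0.61515807 0.01292066 0.1025    ] eye [0.59223141 0.00988622 0.0884    ] dist 0.023126597696786114 dir deg -172.4604885959686
```

>>> send_rows(
  plan=[
    [[0.16,-1,0.2],[0,0,0]],
    [[0.16,-1,0.2],[0,0,0]],
    [[0.16,-1,0.2],[0,0,0]],
    [[0.16,-1,0.2],[0,0,0]],
    [[0.16,-1,0.2],[0,0,0]],
    [[0.16,-1,0.2],[0,0,0]],
    [[0.16,-1,0.2],[0,0,0]],
    [[0.16,-1,0.2],[0,0,0]],
    [[0.16,-1,0.2],[0,0,0]],
    [[0.16,-1,0.2],[0,0,0]],
  ],
)

```text
time: 3.9
tool_pos: [0.468, -0.2239, 0.2112]
tool_rot: [3.141, -0.001, 3.089]
contact_force: [1.3, 0.1, 0.2]
opening: 0.092
grip_force: 0.0
```

>>> send_rows(
  plan=[
    [[0.16,-1,0.2],[0,0,0]],
    [[0.16,-0.9,0.1],[0,0,0]],
    [[0.4,0,0],[0,0,0]],
    [[0.4,0,0],[0,0,0]],
    [[0.4,0,0],[0,0,0]],
    [[0,0,0],[0,0,0]],
    [[0,0,0],[0,0,0]],
    [[0,0,0],[0,0,0]],
    [[0,0,0],[0,0,0]],
    [[0,0,0],[0,0,0]],
  ],
)

```text
time: 5.15
tool_pos: [0.4281, -0.2688, 0.2041]
tool_rot: [3.141, -0.0, 3.089]
contact_force: [0.6, 0.2, 0.5]
opening: 0.0916
grip_force: 0.0
```

Run:
```python
from h import *
s=robot.observe();print(s["time"],s["tool_pos"].round(4),s["tool_rot"].round(4))
c=cal("wrist");p,D=read_camera("wrist");np.savez("w2.npz",p=p,D=D,K=c[0],R=c[1],t=c[2])
cv2.imwrite("pics/w2.png",p)
```

```text
5.15 [ 0.4281 -0.2688  0.2041] [ 3.1414e+00 -1.0000e-04  3.0891e+00]
```

View pics/w2.png

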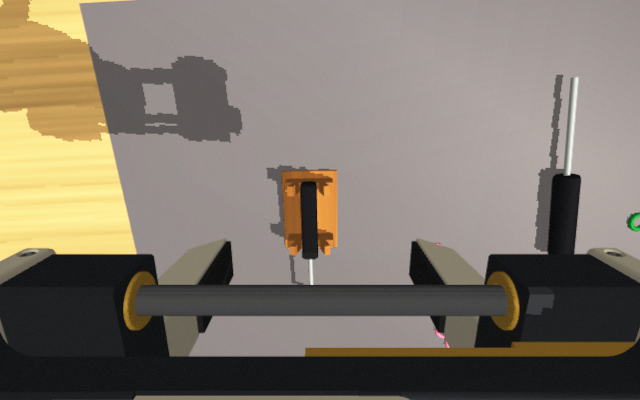

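The wrist view shows the handle from (310,183) to (309,258) in the orange rest, with the rod running on downwards (+x). The screwdriver is at (566,170).

Run:
```python
from h import *
z=np.load("w2.npz");c=(z["K"],z["R"],z["t"]);p=z["p"];P=cloud(c,z["D"])
k=np.zeros(p.shape[:2],np.uint8);k[172:268,295:325]=(p.max(2)<60)[172:268,295:325]*255
cs=max(cv2.findContours(k,0,2)[0],key=cv2.contourArea);b=cv2.boxPoints(cv2.minAreaRect(cs));print(b.round(1).tolist())
W=np.array([ray(c,*q,.045)[:2] for q in b]);e=np.diff(np.vstack([W,W[:1]]),axis=0)
print(W.mean(0).round(4),[(np.hypot(*a).round(4),np.degrees(np.arctan2(a[1],a[0])).round(1)) for a in e[:2]])
m=(P[...,2]>.04)&(P[...,2]<.05)&(abs(P[...,0]-.468)<.06)&(abs(P[...,1]+.283)<.03);q=P[m]
print("top pts",m.sum(),q.min(0),q.max(0))
m=(p[...,2].astype(int)-p[...,0]>100)&(P[...,2]<.012)&(abs(P[...,0]-.468)<.08)&(abs(P[...,1]+.283)<.05);q=P[m]
r=cv2.minAreaRect(q[:,:2].astype(np.float32)*1000);print("rest",r)
to([.468,-.283,.021],np.radians(177))
```

```text
[[299.70001220703125, 181.3000030517578], [315.1000061035156, 180.6999969482422], [317.8999938964844, 257.8999938964844], [302.6000061035156, 258.3999938964844]]
[ 0.4651 -0.2823] [(np.float64(0.0148), np.float64(89.2)), (np.float64(0.0817), np.float64(-1.2))]
top pts 1334 [ 0.42801945 -0.30411005  0.04000406] [ 0.5077833  -0.26154513  0.0477745 ]
rest ((466.9014587402344, -282.7083435058594), (58.76475524902344, 89.79769897460938), 87.5171890258789)
t 5.2 shift units [-1.625 -0.485  7.323] turn units [ 0.0001 -0.0001 -0.0001]
```

>>> send_rows(
  plan=[
    [[-0.5,-0.15,0.9],[0,0,0]],
    [[-0.5,-0.15,0.9],[0,0,0]],
    [[-0.565,-0.165,0.9],[0,0,0]],
    [[0,0,0.9],[0,0,0]],
    [[0,0,0.9],[0,0,0]],
    [[0,0,0.9],[0,0,0]],
    [[0,0,0.9],[0,0,0]],
    [[0,0,0.7],[0,0,0]],
    [[0,0,0.44],[0,0,0]],
    [[0,0,0],[0,0,0]],
  ],
)

```text
time: 6.45
tool_pos: [0.4662, -0.2822, 0.0176]
tool_rot: [3.141, -0.001, 3.089]
contact_force: [-0.3, -0.4, -0.5]
opening: 0.0917
grip_force: 0.0
```

>>> send_rows(
  plan=[
    [[0,0,0],[0,0,0]],
    [[0,0,0],[0,0,0]],
    [[0,0,0],[0,0,0]],
    [[0,0,0],[0,0,0]],
    [[0,0,0],[0,0,0]],
    [[0,0,0],[0,0,0]],
    [[0,0,0],[0,0,0]],
    [[0,0,0],[0,0,0]],
    [[0,0,0],[0,0,0]],
    [[0,0,0],[0,0,0]],
  ],
  gripper=-1,
  force=40,
)

```text
time: 7.7
tool_pos: [0.4665, -0.2824, 0.0182]
tool_rot: [3.141, 0.0, 3.089]
contact_force: [0.6, -0.4, -0.4]
opening: 0.0158
grip_force: 40.0
```

>>> send_rows(
  plan=[
    [[0,0,-0.5],[0,0,0]],
    [[0,0,-0.9],[0,0,0]],
    [[0,0,-1],[0,0,0]],
    [[0,0,-1],[0,0,0]],
    [[0,0.5,-1],[0,0,0]],
    [[0,1,-0.88],[0,0,0]],
    [[-0.05,1,0],[0,0,0]],
    [[-0.05,1,0],[0,0,0]],
    [[-0.05,1,0],[0,0,0]],
    [[-0.05,1,0],[0,0,0]],
  ],
)

```text
time: 8.95
tool_pos: [0.4788, -0.1446, 0.1511]
tool_rot: [-3.141, 0.001, 3.089]
contact_force: [0.8, -0.3, -1.0]
opening: 0.0158
grip_force: 40.0
```

>>> send_rows(
  plan=[
    [[-0.05,1,0],[0,0,0]],
    [[-0.045,1,0],[0,0,0]],
    [[0,1,0],[0,0,0]],
    [[0,1,0],[0,0,0]],
    [[0,1,0],[0,0,0]],
    [[0,0.9,0],[0,0,0]],
    [[0,0.55,0],[0,0,0]],
    [[0,0,0],[0,0,0]],
    [[0,0,0],[0,0,0]],
    [[0,0,0],[0,0,0]],
  ],
)

```text
time: 10.2
tool_pos: [0.4896, 0.0148, 0.1502]
tool_rot: [-3.142, -0.0, 3.088]
contact_force: [0.0, -0.2, -0.7]
opening: 0.0156
grip_force: 40.0
```

Run:
```python
from h import *
s=robot.observe();print(s["time"],s["tool_pos"].round(4),s["tool_rot"].round(4),s["opening"])
ims=[]
for n in("scene","top","wrist"):
    c=cal(n);p,D=read_camera(n);np.savez(n+"3.npz",p=p,D=D,K=c[0],R=c[1],t=c[2])
    u,v=proj(c,[.589,.0105,.1]).astype(int);v=min(v,340);print(n,u-33,v-50, "tip guess",proj(c,[.5893,.0105,.137]).round(1),"eye guess",proj(c,[.5895,.0105,.0884]).round(1))
    ims.append(cv2.resize(p[v-50:v+50,u-33:u+33],None,fx=4,fy=4,interpolation=cv2.INTER_CUBIC))
cv2.imwrite("pics/w3.png",np.hstack(ims))
```

```text
10.2 [0.4896 0.0148 0.1502] [-3.1415 -0.      3.0881] 0.015590424466419507
scene 289 152 tip guess [321.8 187.4] eye guess [322.  207.1]
top 275 153 tip guess [307.9 200.5] eye guess [309.  203.8]
wrist 288 290 tip guess [321.8 391.6] eye guess [321.6 339.9]
```

View pics/w3.png

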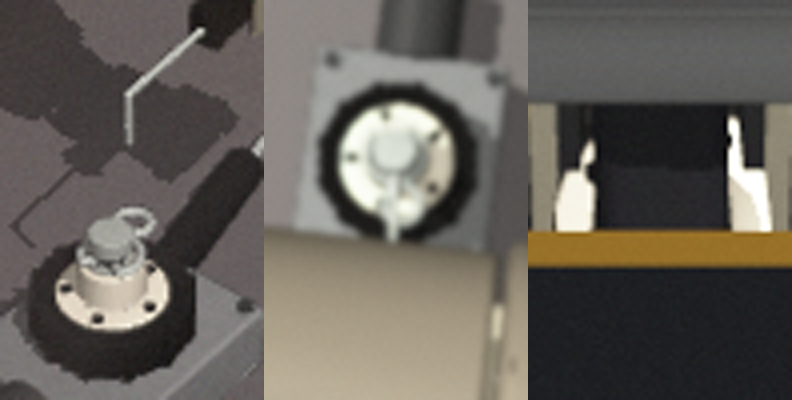

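Run:
```python
from h import *
t=cal("top");s=cal("scene")
z=np.load("scene3.npz")["p"].astype(int);w=np.load("scene0.npz")["p"]
h=cv2.cvtColor(w,cv2.COLOR_BGR2HSV)
print("eye top",ray(t,309.4,204.7,.0884),"eye scene",ray(s,323,207.3,.0884))
# eye in the scene view: bright ring blob, enlarged measurement
print("tip scene",ray(s,321.3,187.3,.137)," axle top scene",[ray(s,u,v,.1025).round(4).tolist() for u,v in((289+109/4,152+230/4),(270+ (697-420)/6,175+208/6))])
p=np.load("scene3.npz")["p"];cv2.imwrite("pics/w4.png",cv2.resize(p[178:228,295:355],None,fx=10,fy=10,interpolation=cv2.INTER_CUBIC))
```

```text
eye top [0.58783378 0.00974069 0.0884    ] eye scene [0.58907178 0.01242787 0.0884    ]
tip scene [0.58958243 0.00948659 0.137     ]  axle top scene [[0.6148, 0.0137, 0.1025], [0.6153, 0.0138, 0.1025]]
```

View pics/w4.png

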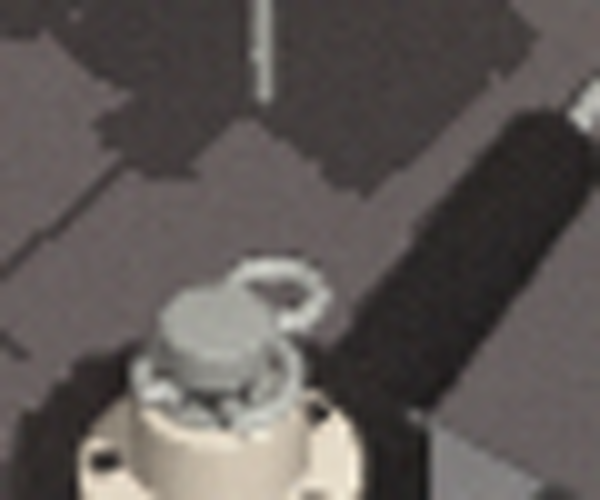

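The enlarged scene view shows the hook tip at full-frame (321.0,187.6), the eye's centre at (322.7,207.2) and the axle head at (316.8,209.5).

Run:
```python
from h import *
t=cal("top");s=cal("scene");z=np.load("w1.npz");w=(z["K"],z["R"],z["t"])
for n,c,e,a in(("top",t,(308.95,204.3),(308.3,190.1)),("scene",s,(322.65,207.15),(316.75,209.55)),("wrist",w,(310.8,245.6),(314.6,271.2))):
    E=ray(c,*e,.0884);A=ray(c,*a,.1025);d=(E-A)[:2];print(n,"eye",E[:2].round(4),"axle",A[:2].round(4),np.hypot(*d).round(4),np.degrees(np.arctan2(d[1],d[0])).round(1))
print("tip",ray(s,320.95,187.5,.137)[:2].round(4),"nominal",robot.observe()["tool_pos"]+np.array([.0999,-.0052,-.013]))
```

```text
top eye [0.5886 0.0106] axle [0.6141 0.0111] 0.0255 -178.8
scene eye [0.589  0.0116] axle [0.6144 0.0145] 0.0255 -173.4
wrist eye [0.5917 0.0095] axle [0.6147 0.0125] 0.0231 -172.4
tip [0.5904 0.0092] nominal [0.58945001 0.00983536 0.13719175]
```

>>> send_rows(
  plan=[
    [[0,0.05,0.4],[0,0,0]],
    [[0,0,0.5],[0,0,0]],
    [[0,0,0.5],[0,0,0]],
    [[0,0,0.4],[0,0,0]],
    [[0,0,0.35],[0,0,0]],
    [[0,0,0.35],[0,0,0]],
    [[0,0,0],[0,0,0]],
    [[0,0,0],[0,0,0]],
    [[0,0,0],[0,0,0]],
    [[0,0,0],[0,0,0]],
  ],
)

```text
time: 11.6
tool_pos: [0.4898, 0.0167, 0.088]
tool_rot: [3.142, 0.001, 3.089]
contact_force: [-0.6, 1.1, -1.0]
opening: 0.0155
grip_force: 40.0
```

Run:
```python
from h import *
s=robot.observe();print(s["tool_pos"].round(4),s["contact_force"].round(2))
ims=[]
p,D=read_camera("scene");cv2.imwrite("pics/w5.png",cv2.resize(p[170:230,290:360],None,fx=8,fy=8,interpolation=cv2.INTER_CUBIC))
```

```text
[0.4898 0.0167 0.088 ] [-0.6   1.06 -0.95]
```

View pics/w5.png

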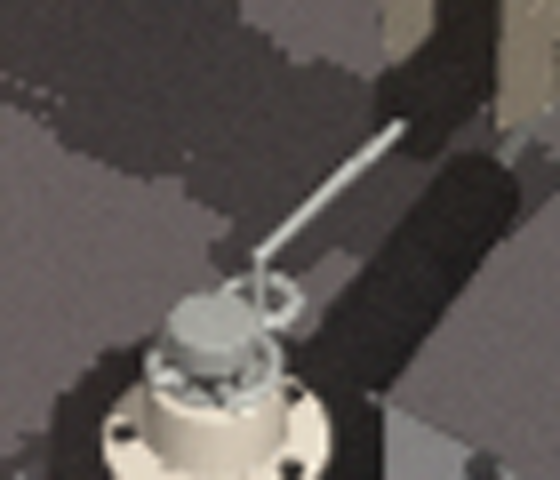

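The hook stands inside the eye at crop (262,290), i.e. full-frame about (322.5,206). Now I pull.

>>> send_rows(
  plan=[
    [[0.08,-0.01,0],[0,0,0]],
    [[0.08,-0.01,0],[0,0,0]],
    [[0.08,-0.01,0],[0,0,0]],
    [[0.08,-0.01,0],[0,0,0]],
    [[0.08,-0.01,0],[0,0,0]],
    [[0.08,-0.01,0],[0,0,0]],
    [[0.08,-0.01,0],[0,0,0]],
    [[0.08,-0.01,0],[0,0,0]],
    [[0.08,-0.01,0],[0,0,0]],
    [[0.08,-0.01,0],[0,0,0]],
  ],
)

```text
time: 12.9
tool_pos: [0.4688, 0.0154, 0.0875]
tool_rot: [3.141, -0.001, 3.089]
contact_force: [-0.5, 0.3, -1.6]
opening: 0.0156
grip_force: 40.0
```

Run:
```python
from h import *
s=robot.observe();print(s["tool_pos"].round(4),s["contact_force"].round(2))
p,D=read_camera("scene");cv2.imwrite("pics/w6.png",cv2.resize(p[170:230,290:360],None,fx=8,fy=8,interpolation=cv2.INTER_CUBIC))
```

```text
[0.4688 0.0154 0.0875] [-0.53  0.34 -1.6 ]
```

View pics/w6.png

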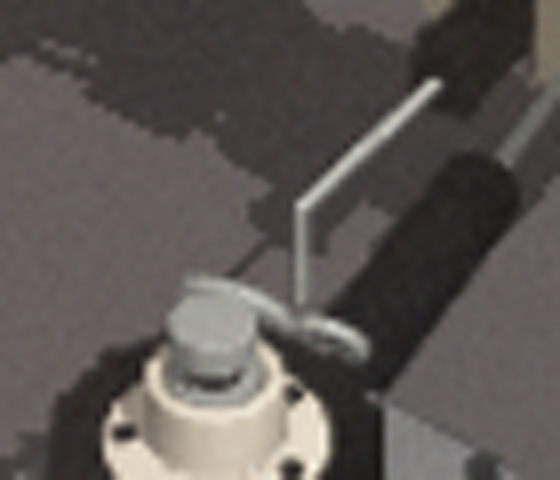

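The clip has snapped out. It now lies tilted behind the axle head, with its eye at crop (335,337) and the hook tip at (300,305). I'll measure by numbers exactly where they stand.

Run:
```python
from h import *
s=cal("scene");tp=robot.observe()["tool_pos"]+np.array([.0999,-.0042,-.013]);print("tip",tp.round(4),"px",proj(s,tp).round(1))
p=cv2.imread("pics/w6.png")
P2,D=read_camera("scene");P=cloud(s,D)
def full(u,v):return 290+(u+.5)/8-.5,170+(v+.5)/8-.5
for u,v in((190,283),(215,284),(240,293),(265,308),(290,326),(310,320),(350,325),(368,350),(350,360),(325,352),(305,340),(300,300),(300,250)):
    a,b=full(u,v);i,j=int(round(b)),int(round(a));print((u,v),P[i,j].round(3),P2[i,j],[ray(s,a,b,h)[:2].round(3).tolist() for h in(.068,.088)])
```

```text
tip [0.5685 0.0112 0.0745] px [328.  206.6]
(190, 283) [ 0.511 -0.064  0.003] [ 97  95 104] [[0.573, -0.021], [0.593, -0.008]]
(215, 284) [ 0.503 -0.061 -0.001] [ 92  94 101] [[0.57, -0.015], [0.59, -0.002]]
(240, 293) [ 0.505 -0.049  0.002] [ 96  96 104] [[0.57, -0.008], [0.589, 0.005]]
(265, 308) [0.573 0.002 0.07 ] [118 123 126] [[0.572, 0.001], [0.591, 0.013]]
(290, 326) [ 0.51  -0.03   0.003] [105 106 112] [[0.574, 0.009], [0.593, 0.021]]
(310, 320) [ 0.504 -0.029 -0.001] [ 95  97 100] [[0.57, 0.012], [0.589, 0.024]]
(350, 325) [ 0.525 -0.003  0.026] [44 45 48] [[0.566, 0.022], [0.586, 0.034]]
(368, 350) [0.525 0.004 0.021] [40 38 43] [[0.572, 0.031], [0.591, 0.042]]
(350, 360) [0.572 0.025 0.061] [92 96 96] [[0.577, 0.029], [0.596, 0.04]]
(325, 352) [0.577 0.021 0.066] [63 65 69] [[0.578, 0.022], [0.597, 0.034]]
(305, 340) [0.57  0.012 0.061] [129 135 137] [[0.577, 0.015], [0.596, 0.027]]
(300, 300) [0.573 0.012 0.077] [129 135 136] [[0.564, 0.006], [0.584, 0.019]]
(300, 250) [0.573 0.012 0.092] [136 142 142] [[0.548, -0.004], [0.568, 0.009]]
```

Run:
```python
from h import *
s=cal("scene");p,D=read_camera("scene");P=cloud(s,D);a=np.load("scene0.npz")["p"]
z=P[...,2]
for v in range(194,222):
    print(v,"".join(("#" if min(p[v,u])>75 and z[v,u]>.04 else "." if z[v,u]>.04 else " ") if not (z[v,u]>.082) else "A" for u in range(300,350)))
m=(p.min(2)>75)&(z>.045)&(z<.085)
v,u=np.where(m[194:222,318:350])
q=P[v+194,u+318];r=np.hypot(q[:,0]-.6144,q[:,1]-.0127);q=q[(r>.03)]
print(len(q),q.min(0).round(3),q.max(0).round(3),q.mean(0).round(3))
```

```text
194                            AAA                    
195                           AAA                     
196                           AA                      
197                           AA                      
198                           AA                      
199                           AA                      
200                           AA                      
201                           AA                      
202                           AA                      
203                           AA                      
204                           #A                      
205                           #A                      
206        A       AAA#       ##                      
207              AAAAAAAA      #            A         
208             AAAAAAAAAA#                           
209            AAAAAAAAAAA###                         
210            AAAAAAAAAAA####                        
211            AAAAAAAAAAA#.###                       
212         ...AAAAAAAAAAAA...##                      
213    .......AAAAAAAAAAAAAA.......                   
214   .......AAAAAAAAAAAAAAAA........                 
215   ......AAAAAAAAAAAAAAAAA#.......##               
216  .......AAAAAAAAAAAAAAAAA#.......###              
217 ........AA#AAAAAAAAAAAAAAA#.......##              
218 ......##AAAAAAAAAAAAAAAAAA##.......##             
219 .....###AAAAAAAAAAAAAAAAA#..##......#             
220 ....#####AAAAAAAAAAAAAAAA#####.....A..#           
221 ....######AAAAAAAAAAAAAA#######....... ##         
32 [ 0.568 -0.008  0.051] [0.578 0.03  0.085] [0.573 0.013 0.067]
```

>>> send_rows(
  plan=[
    [[0.18,0.12,0],[0,0,0]],
    [[0.18,0.12,0],[0,0,0]],
    [[0.18,0.12,0],[0,0,0]],
    [[0.18,0.12,0],[0,0,0]],
    [[0.18,0.12,0],[0,0,0]],
    [[0.18,0.12,0],[0,0,0]],
    [[0.18,0.12,0],[0,0,0]],
    [[0.18,0.12,0],[0,0,0]],
    [[0.18,0.12,0],[0,0,0]],
    [[0.18,0.12,0],[0,0,0]],
  ],
)

```text
time: 14.3
tool_pos: [0.4259, 0.0479, 0.0877]
tool_rot: [3.141, 0.0, 3.089]
contact_force: [-0.2, 0.4, -1.0]
opening: 0.0157
grip_force: 40.0
```

```bash
cat > asc.py <<'E'
from h import *
s=cal("scene")
p,D=read_camera("scene");np.savez("s7.npz",p=p,D=D);P=cloud(s,D);z=P[...,2]
hsv=cv2.cvtColor(p,cv2.COLOR_BGR2HSV)
print(robot.observe()["time"])
for v in range(185,235):
    r=""
    for u in range(295,365):
        g=p[v,u].min();h=z[v,u]
        r+=" " if h<.008 and g<112 else ("a" if h<.008 else "b" if h<.034 else "c" if h<.048 else "d" if h<.062 else "e" if h<.074 else "f" if h<.084 else "g" if h<.1 else "h")if g<75 else ("0" if h<.008 else "1" if h<.034 else "2" if h<.048 else "3" if h<.062 else "4" if h<.074 else "5" if h<.084 else "6" if h<.1 else "7")
    print(v,r)
E
python3 asc.py
```

```text
14.35
185                                                            b777       
186 7                                                          777        
187                                                  7        777         
188                                                          777          
189                                                     bbbbb771          
190                                                    bbbbbb77           
191                                                   bbbbbbb76           
192                                                  bbbbbbbb66           
193                                                 bbbbbbbbb66b          
194                                                bbbbbbbbbb66b          
195                                                bbbbbbbbbb66b          
196                                               bbbbbbbbbbb66b          
197                                              bbbbbbbbbbbb65           
198                                             bbbbbbbbbbbbb55           
199                                         
[... 1945 characters left out ...]
44eeeeee22222222222                
226 ceeeeeee44444444445545555544444444444eeeeee2222222222222              
227 ceeeeeee4444444444444444444444444444eeeeeed22222222222ccc             
228 ceeeeeee44444444444444444444444ee444eeeeeee2222222222cccc22           
229 ceeeeeeee4444444444444444444444e444eeeeeeee22222222222ccc222          
230 cdeeeeeeee444444444444444444444444eeeeeeedd22222222222222222          
231 cddeeeeeeee4444444e44444444444444eeeeeeeedd22222222222222222          
232 2ddeeeeeeeee444444e4444444444444eeeeeeeeddd22222222222222221          
233 cddddeeeeeeeee4444444444444444eeeeeeeeedddd22222222222222211          
234 cddddeeeeeeeeeeee4474444444eeeeeeeeeeeedddd22222222222221111
```

Run:
```python
from h import *
s=cal("scene");z=np.load("s7.npz");P=cloud(s,z["D"])
for v,u in((206,321),(207,325),(209,325),(210,326),(211,327),(212,330),(215,335),(216,336),(217,335),(218,337)):
    print((u,v),P[v,u].round(3),z["p"][v,u])
t=cal("top");p,D=read_camera("top");Q=cloud(t,D)
a=cv2.resize(p[180:230,288:338],None,fx=10,fy=10,interpolation=cv2.INTER_CUBIC)
b=cv2.resize(z["p"][195:235,300:350],None,fx=10,fy=10,interpolation=cv2.INTER_CUBIC)[:,:290]
b=cv2.resize(z["p"][195:225,315:344],None,fx=10,fy=10,interpolation=cv2.INTER_CUBIC)
b=cv2.copyMakeBorder(b,0,200,0,0,0);cv2.imwrite("pics/w7.png",np.hstack([a,b]))
```

```text
(321, 206) [ 0.501 -0.049 -0.   ] [ 93  94 101]
(325, 207) [ 0.503 -0.037  0.003] [ 93  95 102]
(325, 209) [ 0.505 -0.036 -0.001] [102 102 110]
(326, 210) [ 0.508 -0.032  0.   ] [105 105 114]
(327, 211) [ 0.513 -0.026  0.004] [107 107 113]
(330, 212) [ 0.533 -0.006  0.025] [41 42 44]
(335, 215) [0.532 0.006 0.022] [48 48 51]
(336, 216) [0.53  0.007 0.018] [42 41 46]
(335, 217) [0.571 0.029 0.057] [165 173 174]
(337, 218) [0.53  0.01  0.014] [47 47 50]
```

View pics/w7.png

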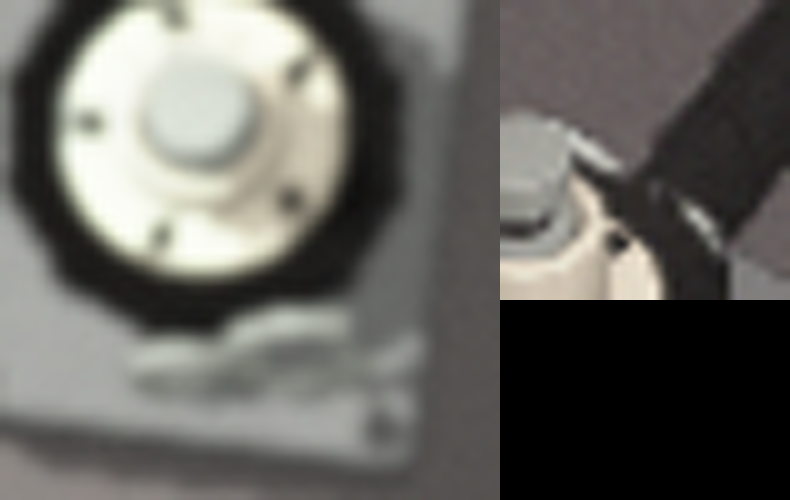

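The left (top) crop shows the clip off the axle, leaning on the gearbox's top against the tyre's -x side. It runs from full-frame (301,216.5) to (330,214.5). If the wheel were lifted it could fall towards the axle, so I'll push it off the block with the pick.

Run:
```python
from h import *
t=cal("top");f=lambda u,v:(288+(u+.5)/10-.5,180+(v+.5)/10-.5)
for n,u,v,h in(("left end",130,365,.05),("left mid",170,368,.05),("mid",280,340,.06),("low mid",270,385,.042),("right",420,345,.045),("corner",410,465,.04),("edge left",0,410,.04),("top edge mid",280,310,.066)):print(n,ray(t,*f(u,v),h)[:2].round(4))
s=robot.observe();print(s["tool_pos"],"tip",s["tool_pos"]+np.array([.0999,-.0042,-.013]))
```

```text
left end [0.57   0.0291]
left mid [0.5693 0.0211]
mid [ 0.5736 -0.0013]
low mid [0.5664 0.0013]
right [ 0.5739 -0.0292]
corner [ 0.55   -0.0269]
edge left [0.5621 0.0561]
top edge mid [ 0.5789 -0.0015]
[0.42558868 0.04796053 0.08766847] tip [0.52548868 0.04376053 0.07466847]
```

>>> send_rows(
  plan=[
    [[-0.4,0.023,0],[0,0,0]],
    [[-0.5,0.023,0],[0,0,0]],
    [[-0.5,0.023,0],[0,0,0]],
    [[-0.38,0.023,0.1],[0,0,0]],
    [[0,0,0.3],[0,0,0]],
    [[0,0,0.3],[0,0,0]],
    [[0,0,0.25],[0,0,0]],
    [[0,0,0.1],[0,0,0]],
    [[0,0,0],[0,0,0]],
    [[0,0,0],[0,0,0]],
  ],
)

```text
time: 15.65
tool_pos: [0.4709, 0.0476, 0.0617]
tool_rot: [3.142, 0.0, 3.089]
contact_force: [0.4, -0.2, -0.5]
opening: 0.016
grip_force: 40.0
```

>>> send_rows(
  plan=[
    [[-0.016,-0.3,0],[0,0,0]],
    [[-0.016,-0.3,0],[0,0,0]],
    [[-0.016,-0.3,0],[0,0,0]],
    [[-0.016,-0.3,0],[0,0,0]],
    [[-0.016,-0.3,0],[0,0,0]],
    [[-0.016,-0.3,0],[0,0,0]],
    [[-0.016,-0.3,0],[0,0,0]],
    [[-0.016,-0.3,0],[0,0,0]],
    [[-0.016,-0.3,0],[0,0,0]],
    [[-0.016,-0.3,0],[0,0,0]],
  ],
)

```text
time: 16.9
tool_pos: [0.4708, -0.028, 0.0615]
tool_rot: [3.142, 0.0, 3.089]
contact_force: [-0.0, -0.1, -0.7]
opening: 0.0159
grip_force: 40.0
```

```bash
cat > asc2.py <<'E'
from h import *
t=cal("top");p,D=read_camera("top");s=robot.observe()
tip=s["tool_pos"]+np.array([.0999,-.0054,-.013]);print(round(s["time"],2),"tip",tip.round(4),proj(t,tip).round(1),s["contact_force"].round(1))
g=p.min(2).astype(int);hsv=cv2.cvtColor(p,cv2.COLOR_BGR2HSV)
for v in range(195,240):print(v,"".join("C" if hsv[v,u,1]>110 and g[v,u]<140 and p[v,u].max()>90 else " .:-=+*#%@"[min(9,g[v,u]//26)] for u in range(285,350)))
E
python3 asc2.py
```

```text
16.95 tip [ 0.5708 -0.0341  0.0485] [332.  215.3] [ 0.6 -0.4 -0.8]
195 ***+-....-*#*#%@@@%%#***++==+++++++++=:.  ..:---::--:--------===+
196 ***+-:...-*%%@@@@%%%%#**++++++++=--=+-.   .:----::------------===
197 ***+=:...:*%@@@@@%%%%%%#**+++++++-:==-.  ..:-----:----:-------===
198 ****+-. ..=#@@@@@%%%%%%%#*++++**+===-:.  ..:-----:------------===
199 ****+-....-*%@@@@@%%####**+++****++=:.   ..-----::-------------==
200 ****+-.....=#@@@@@@@%%#**++*******+-:    .:-----:--------------==
201 ****+-:....:+#@@@@@@@%###********+=:.   ..:------:-------------==
202 ****+=:... .-+#@@@@@@#*#%%#####*+=:.    ..:--------------------==
203 *****+-:.....-+#%@@@%*=*%@%%%%#+=:..    .:--=---:---------------=
204 *****+=-:.. ..:=*#%@%*+#@@@@%#*=:..    ..:-----:----------------=
205 ******+=-:. ...:-+*##**#%%%#*+-:........:------::----------:----=
206 *******+=-.......:-==++***++=:....  ...:-------:----------------=
207 ********+=-:........::----::... ......:-------------------------=
208 *********+=-:..... ..........  ......:--------------------------=
209 **********+=-:. .... ..  ... .. ...::------------
[... 1416 characters left out ...]

230 +==--========---::::-------:-:::------------+**=--------========+
231 ==--==========--::::----------------------==+**=--------====--==+
232 =---==========--::::-----------------------=+**====-----====--===
233 ---===========--:::-------------------------========-----=-----==
234 ::-===========-::::-===----------------------------------------==
235 :-============-:::--=======----------------------------------====
236 :-===========--:::-============-------------------------------===
237 :-===========--:::-===============-=-----------------------------
238 :============-:::-======================-------------------------
239 -==++========-:::-==========================---------------------
```

Run:
```python
from h import *
t=cal("top");p,D=read_camera("top");P=cloud(t,D);np.savez("t8.npz",p=p,D=D)
print("   "+" ".join(f"{u:3d}" for u in range(308,340)))
for v in range(208,232):print(v," ".join(f"{P[v,u,2]*1000:3.0f}" for u in range(308,340)))
print(ray(t,317,236,.02),[ray(t,u,v,.043)[:2].round(4).tolist() for u,v in((313,218),(335,215),(335,225),(324,218))])
```

```text
308 309 310 311 312 313 314 315 316 317 318 319 320 321 322 323 324 325 326 327 328 329 330 331 332 333 334 335 336 337 338 339
208  64  66  65  67  68  63  66  66  65  67  68  66  63  58  39  42  37  42  41  41  39  41  39  38   1   2  -2   1   1   1   2  -2
209  67  68  65  67  65  68  68  65  68  67  67  67  51  42  42  40  43  41  39  37  39  43  44  39   3  -1   2   1   1   1  -0   3
210  66  66  66  68  67  67  65  65  66  63  68  61  39  42  39  41  41  41  41  41  40  39  39  39   3   0   0  -1   1   2  -4   3
211  65  67  67  67  64  67  64  55  48  41  54  37  40  41  40  41  40  41  43  39  41  39  45  38   3  -1   1   3  -3  -2  -3  -2
212  65  66  58  56  56  54  46  41  43  42  44  42  41  39  39  38  42  41  41  45  43  44  46  42  81  79   1   1   2   1   1  -0
213  54  54  39  42  39  40  41  43  44  45  45  45  44  42  39  39  42  43  42  44  46  44  45  46  82  81  44  44  -0   0  -2  -3
214  43  40  42  39  41  42  47  44  45  44  43  45  46  43  44  40  47  43  44  47  42  41  41   4  78  78  44  45  44   2   2   0
215  42  40  40  42  41  43  45  45  41  40  38 
[... 1608 characters left out ...]
  5   7  45  43  45  46  80  81  43   4   0  -1   2   0   1
228 390 390 386   4  -2   1   2   0   2   4   4   1   4   1  -1   2   1   3   2   3   0 931   1  82  80   0  -0   0  -4   0   3   2
229 395 393 394 393 392 389 387 386   4   1   3  -1   1  -1  -0   2   2  -1   5   3  -0   0  -3  79  80   1   2   5   1   4   1   3
230 398 396 397 398 396 395 393 395 393 390 388 388 384   2  -4   1   3   0   2   6   1   3  -1  81  84   3   2   2  -2   2   0  -2
231 402 400 401 399 396 398 398 395 396 395 395 393 392 390 390 389 387  -2   2   1   2  -1   3  78  81  -0  -3   4   0  -0  -1   4
[ 0.53127469 -0.0029175   0.02      ] [[0.5664, 0.0044], [0.572, -0.0402], [0.5517, -0.0399], [0.5662, -0.0179]]
```

The depth map shows the clip now flat on the block's top. Its eye's hole is at top-view (317.5,217.3), and the ring's opening is beyond the block's -y edge. I'll hook the eye again and drag it off the edge in -y.

>>> send_rows(
  plan=[
    [[0,0,-0.3],[0,0,0]],
    [[0.06,0.4,0],[0,0,0]],
    [[0.06,0.4,0],[0,0,0]],
    [[0.05,0.367,0],[0,0,0]],
    [[0,0,0],[0,0,0]],
    [[0,0,0.15],[0,0,0]],
    [[0,0,0.2],[0,0,0]],
    [[0,0,0.2],[0,0,0]],
    [[0,0,0],[0,0,0]],
    [[0,0,0],[0,0,0]],
  ],
)

```text
time: 18.25
tool_pos: [0.4681, 0.0017, 0.0552]
tool_rot: [3.142, -0.0, 3.089]
contact_force: [0.7, -0.3, -0.4]
opening: 0.0154
grip_force: 40.0
```

```bash
cat > t8.py <<'E'
from h import *
t=cal("top");p,D=read_camera("top");P=cloud(t,D);s=robot.observe();tip=s["tool_pos"]+np.array([.0999,-.0054,-.0132]);print(round(s["time"],2),tip.round(4),proj(t,tip).round(1),s["contact_force"].round(1))
print("   "+" ".join(f"{u:3d}" for u in range(310,340)))
for v in range(210,228):print(v," ".join(f"{P[v,u,2]*1000:3.0f}" for u in range(310,340)))
E
python3 t8.py
```

```text
18.3 [ 0.568  -0.0036  0.0421] [317.  217.2] [ 0.6  0.1 -1.3]
   310 311 312 313 314 315 316 317 318 319 320 321 322 323 324 325 326 327 328 329 330 331 332 333 334 335 336 337 338 339
210  65  66  65  68  65  64  66  61  67  61  41  42  42  40  40  39  39  43  38  37  37  38   0  -2   3   1   3   1   1   2
211  64  68  65  64  66  54  50  39  52  42  39  42  41  40  39  40  41  38  40  40  42  35   3   3   1   2   0   1  -2  -0
212  57  55  53  50  48  42  44  42  46  42  40  43  39  42  42  40  40  44  47  46  44  46  44  44   2   4   1  -1  -0  -0
213  40  41  39  41  37  44  45  44  43  44  47  45  38  38  38  46  44  42  46  44  43  46  46  45  45  44   1   2   2   1
214  42  41  44  41  45  46  72  74  45  42  45  44  43  38  43  44  42  45  41  38  39   3  -1  43  43  44  46   2   2   2
215  44  38  40  45  43  44  76  75  39  42  40  43  45  43  49  48  41  39  39  38  37   2   0   3   2  45  44  42   2   0
216  43  40  40  44  47  44  73  73  41  38  39  47  44  44  45  44  42  41  40  42  39   2   1  -1  43  46  46  44  -1  -1
217  39  37  39  40  46  41  73  76  37  39  40
[... 616 characters left out ...]
  45  39  40  44  46  43  44  42  40  36   1   3  43  46   0   2   0   2   2  -1
223  40  38  40  39  37  41  74  75  40  38  41  41  42  43  48  43  45  45  38  40   1   1  43  46  45  -1   3  -1  -1  -0
224  35  38  41  38  41  38  73  73  42  36  42  39  41  40  46  44  45  40  40  40   0   1   5  45  45  43   0   0  -0  -2
225   9   9  19  20  24  27  73  72  33  39  38  37  35  37  41  43  44  47  45  38   0   0  47  45  43  46   1  -0   0   1
226  -3   2   1   1  -0   1  73  71   6  15  17  19  24  25  28  33  44  45  43  45  45  43  43  45  44   1   2   0   5   1
227  -2   1   1   1  -1   2  75  73   0  -1   1   1   1  -1   1   2  10  39  45  46  43  47  40  44   1   3   1   3   2  -1
```

>>> send_rows(
  plan=[
    [[-0.015,-0.28,0],[0,0,0]],
    [[-0.015,-0.28,0],[0,0,0]],
    [[-0.015,-0.28,0],[0,0,0]],
    [[-0.015,-0.28,0],[0,0,0]],
    [[-0.015,-0.28,0],[0,0,0]],
    [[-0.015,-0.28,0],[0,0,0]],
    [[-0.015,-0.28,0],[0,0,0]],
    [[-0.015,-0.28,0],[0,0,0]],
    [[-0.015,-0.28,0],[0,0,0]],
    [[-0.015,-0.28,0],[0,0,0]],
  ],
)

```text
time: 19.55
tool_pos: [0.4681, -0.0687, 0.0552]
tool_rot: [3.142, 0.0, 3.089]
contact_force: [-0.4, 0.0, -1.0]
opening: 0.0155
grip_force: 40.0
```

Run:
```python
from h import *
t=cal("top");p,D=read_camera("top");P=cloud(t,D);s=robot.observe();tip=s["tool_pos"]+np.array([.0999,-.0054,-.0132]);print(round(s["time"],2),tip.round(4),proj(t,tip).round(1),s["contact_force"].round(1))
for v in range(204,236):print(v," ".join(f"{P[v,u,2]*1000:2.0f}/{p[v,u].min()//10:2d}" for u in range(328,358)))
to([.4665,-.2824,.15],np.radians(177))
```

```text
19.6 [ 0.5682 -0.0748  0.042 ] [352.1 216.7] [ 0.7 -0.3 -1.4]
204 37/10 40/10 43/ 9 40/ 8 38/ 7  3/ 7  4/ 8 -1/ 8  1/ 8  1/ 7 -3/ 8 -1/ 7  1/ 7  2/ 8  3/ 7  3/ 7  3/ 7  1/ 7  2/ 7  3/ 8  2/10 -1/11  0/12 -0/13  2/13  0/12  1/13  1/12 -1/12  3/12
205 41/10 41/10 40/ 9 38/ 8  5/ 7 -1/ 7  1/ 8  0/ 8 -1/ 8 -2/ 8 -0/ 8  2/ 7  4/ 8  2/ 7  0/ 7 -1/ 7 -3/ 7 -0/ 7  1/ 7 -0/ 8  2/ 9  0/11  1/12  1/12  2/13  4/13  3/12 -0/12  0/12  0/12
206 43/10 41/10 41/ 9 41/ 8  0/ 7  4/ 7  3/ 7  3/ 7  1/ 8  3/ 8  3/ 8  1/ 7  2/ 8  3/ 7 -1/ 7  1/ 7  1/ 7  2/ 7  0/ 7  2/ 8  4/ 9  2/10 -1/12  1/12 -1/13 -1/12  1/13  2/12 -3/12 -5/12
207 41/10 39/10 40/ 9 39/ 8  4/ 7  1/ 8  1/ 8  1/ 8  0/ 8  3/ 7 -2/ 8  0/ 8  2/ 8 -1/ 8  0/ 8 -1/ 7  4/ 8 -2/ 7  1/ 7  2/ 8  2/ 9  1/11  2/12  0/12  2/13  3/13  1/12 -0/12 -1/12  2/12
208 40/10 38/10 39/10 38/11 -0/10  0/ 9 -2/ 8 -0/ 8  1/ 8  1/ 8  1/ 8  0/ 8  1/ 7  0/ 7  2/ 8  1/ 8 -0/ 7  5/ 7  3/ 8 -2/ 8  5/10  1/11  1/12 -0/12 -1/12  2/12 -1/13 -0/12  2/12 -2/12
209 41/10 44/12 45/13 46/15 44/15 44/14  3/11  3/ 9  1/ 8  3/ 7  1/ 8 -1/ 8 -1/ 8  3/ 8  3/ 8  1/ 8 -0/ 8  0/ 8  3/ 8 
[... 4495 characters left out ...]
1 409/11 408/11 410/11 409/11 408/11 409/10 407/10 407/ 8 403/ 8 402/ 8  2/ 9 380/ 9 397/ 9 398/ 9 396/ 9 398/ 9 396/ 9 397/ 9 394/ 8 396/ 8 394/ 8 394/ 8 392/ 8 392/ 7 393/ 8 389/ 8 388/ 8 387/ 9
234 410/11 411/11 409/11 409/11 410/11 409/11 408/11 409/10 411/10 408/ 8 406/ 8 402/ 9  2/10 400/ 9 399/10 400/10 401/10 400/10 399/ 9 398/ 9 398/ 9 397/ 9 395/ 9 395/ 8 395/ 8 396/ 8 393/ 8 394/ 8 393/ 8 390/ 7
235 411/12 412/12 410/12 412/12 412/11 409/11 411/11 411/10 409/ 9 409/ 8 407/ 8 -1/10 -0/10 402/10 403/10 401/10 400/10 400/10 400/10 399/10 398/10 397/ 9 400/ 9 397/ 9 398/ 9 397/ 9 395/ 9 396/ 8 395/ 8 394/ 8
t 19.6 shift units [-0.38  -8.513 -3.788] turn units [-0.0002  0.0002 -0.0003]
```

Run:
```python
from h import *
t=cal("top");p,D=read_camera("top");P=cloud(t,D);g=p.min(2).astype(int)
for v in range(204,232):print(v,"".join("#" if g[v,u]>150 and P[v,u,2]<.06 else "+" if g[v,u]>130 and P[v,u,2]<.06 else "T" if .06<=P[v,u,2]<.2 else "r" if P[v,u,2]>.3 else "." if P[v,u,2]>.03 else " " for u in range(295,345)))
print([ray(t,u,v,.043)[:2].round(4).tolist() for u,v in((330,213),(324,216),(320,216))])
```

```text
204 TTTTTTT#TTTTTTTTTTTTTTTTTTTTTT........            
205 TTTTTTTTTTTTTTTTTTTTTTTTTTTTT........             
206 TTTTTTTTTTTTTTTTTTTTTTTTTTTT.........             
207 .TTTTTTTTTTTTTTTTTTTTTTTTTT..........             
208 ..TTTTTTTTTTTTTTTTTTTTTTTT...........             
209 #.TTTTTTTTTTTTTTTTTTTTTTT..........+##+           
210 #+....TTTTTTTTTTTTTTTTTTT.........++####.         
211 ##+.....TTTTTTTTTTTT............+...+####         
212 ####+.......TTT.........r......+#+... ###r        
213 #####+++.......................##+..  +##+        
214 #########++....................##+..   ##+        
215 ###########++.................+###+.  +##+        
216 ##############++++........++++####+.  ###         
217 ##################+++...+###############+         
218 ##################r##++################+          
219 ######################################+        r  
220 ##############################++######+           
221 +++#########################+...+##++r..          
222 ....+++++++##############r#+.....+.rrrrrr         
223       .......+++++++#######.......rrrrrrrrrrr     
224               ......+++####.......rrrrrrrrrrrr    
225                      ..+##+......rrrrrrrrrrrrrr   
226                       r ##+   ..rrrrrrrrrrrrrrr   
227                         ###++. rrrrrrrrrrrrrrrr   
228                         ####+. rrrrrrrrrrrrrrrr  r
229 +++                     +###   rrrrrrrrrrrrrrrr rr
230 ++++++++++          r    ++  rrrrrrrrrrrrrrrrr  rr
231 +++++++++++++++++           rrrrrrrrrrrrrrrrrr rrr
[[0.5762, -0.0301], [0.5702, -0.0179], [0.5703, -0.0098]]
```

The clip now lies flat on the block's far corner, with its ring's centre at about (326.5,222.5) px, i.e. (0.556,-0.023) m. That is about 68 mm from the axle, so it is well clear. The pick goes back to its rest.

>>> send_rows(
  plan=[
    [[0,0,-1],[0,0,0]],
    [[-0.04,-1,-1],[0,0,0]],
    [[-0.04,-1,-1],[0,0,0]],
    [[-0.05,-1,-1],[0,0,0]],
    [[-0.05,-1,0],[0,0,0]],
    [[-0.05,-1,0],[0,0,0]],
    [[-0.05,-1,0],[0,0,0]],
    [[-0.05,-1,0],[0,0,0]],
    [[-0.05,-1,0],[0,0,0]],
    [[0,-0.54,0],[0,0,0]],
  ],
)

```text
time: 20.9
tool_pos: [0.4663, -0.2828, 0.155]
tool_rot: [3.141, -0.0, 3.088]
contact_force: [0.1, 0.6, -1.0]
opening: 0.0159
grip_force: 40.0
```

>>> send_rows(
  plan=[
    [[0,0,0],[0,0,0]],
    [[0,0,0.8],[0,0,0]],
    [[0,0,1],[0,0,0]],
    [[0,0,1],[0,0,0]],
    [[0,0,0.8],[0,0,0]],
    [[0,0,0.4],[0,0,0]],
    [[0,0,0.2],[0,0,0]],
    [[0,0,0],[0,0,0]],
    [[0,0,0],[0,0,0]],
    [[0,0,0],[0,0,0]],
  ],
)

```text
time: 22.15
tool_pos: [0.4666, -0.2822, 0.0507]
tool_rot: [-3.141, 0.001, 3.089]
contact_force: [-0.2, -0.0, -0.3]
opening: 0.0159
grip_force: 40.0
```

Run:
```python
from h import *
s=robot.observe();print(s["tool_pos"].round(4),s["contact_force"].round(1))
to([.4665,-.2824,.019],np.radians(177))
```

```text
[ 0.4666 -0.2822  0.0507] [-0.2 -0.  -0.3]
t 22.15 shift units [ 0.006 -0.008  1.27 ] turn units [-0.0003  0.0006 -0.0002]
```

>>> send_rows(
  plan=[
    [[0,0,0.3],[0,0,0]],
    [[0,0,0.3],[0,0,0]],
    [[0,0,0.3],[0,0,0]],
    [[0,0,0.2],[0,0,0]],
    [[0,0,0.1],[0,0,0]],
    [[0,0,0.06],[0,0,0]],
    [[0,0,0],[0,0,0]],
    [[0,0,0],[0,0,0]],
    [[0,0,0],[0,0,0]],
    [[0,0,0],[0,0,0]],
  ],
)

```text
time: 23.4
tool_pos: [0.4664, -0.282, 0.0188]
tool_rot: [-3.142, 0.0, 3.089]
contact_force: [-0.4, 0.3, -1.2]
opening: 0.0158
grip_force: 40.0
```

>>> send_rows(
  plan=[
    [[0,0,0],[0,0,0]],
    [[0,0,0],[0,0,0]],
    [[0,0,0],[0,0,0]],
    [[0,0,0],[0,0,0]],
    [[0,0,0],[0,0,0]],
    [[0,0,-0.3],[0,0,0]],
    [[0,0,-0.7],[0,0,0]],
    [[0,0,-1],[0,0,0]],
    [[0,0,-1],[0,0,0]],
    [[0,0,-1],[0,0,0]],
  ],
  gripper=1,
)

```text
time: 24.65
tool_pos: [0.4664, -0.282, 0.1201]
tool_rot: [-3.141, 0.0, 3.089]
contact_force: [-0.1, 0.4, 0.7]
opening: 0.0917
grip_force: 0.0
```

Run:
```python
from h import *
s=robot.observe();print(s["tool_pos"].round(4),s["contact_force"].round(1))
c=cal("wrist");p,D=read_camera("wrist");P=cloud(c,D)
m=(p.max(2)<60)&(P[...,2]>.037)&(P[...,2]<.052)&(abs(P[...,0]-.467)<.06)&(abs(P[...,1]+.283)<.025);q=P[m]
print(m.sum(),q.mean(0).round(4),cv2.minAreaRect(q[:,:2].astype(np.float32)*1000))
c=cal("scene");p,D=read_camera("scene");P=cloud(c,D)
m=(P[...,2]>.038)&(P[...,2]<.052)&(abs(P[...,0]-.467)<.05)&(abs(P[...,1]+.283)<.02);q=P[m]
print(m.sum(),q.mean(0).round(4))
to([.6144,.0127,.16],np.radians(177))
```

```text
[ 0.4664 -0.282   0.1201] [-0.1  0.4  0.7]
2160 [ 0.4654 -0.2815  0.0444] ((467.3136291503906, -281.776123046875), (15.264713287353516, 78.4831314086914), 87.33960723876953)
216 [ 0.4736 -0.2797  0.0432]
t 24.75 shift units [-5.244 12.116 -1.546] turn units [-0.0022  0.0031 -0.0001]
```

>>> send_rows(
  plan=[
    [[0,0.2,-0.8],[0,0,0]],
    [[-0.3,0.8,-0.75],[0,0,0]],
    [[-0.45,1,0],[0,0,0]],
    [[-0.45,1,0],[0,0,0]],
    [[-0.45,1,0],[0,0,0]],
    [[-0.45,1,0],[0,0,0]],
    [[-0.45,1,0],[0,0,0]],
    [[-0.45,1,0],[0,0,0]],
    [[-0.45,1,0],[0,0,0]],
    [[-0.45,1,0],[0,0,0]],
  ],
)

```text
time: 26.0
tool_pos: [0.5755, -0.0615, 0.1565]
tool_rot: [3.141, -0.001, 3.089]
contact_force: [0.2, -1.0, -0.9]
opening: 0.0922
grip_force: 0.0
```

>>> send_rows(
  plan=[
    [[-0.45,1,0],[0,0,0]],
    [[-0.45,1,0],[0,0,0]],
    [[-0.45,0.8,0],[0,0,0]],
    [[0,0.33,0],[0,0,0]],
    [[0,0,0],[0,0,0]],
    [[0,0,0],[0,0,0]],
    [[0,0,0],[0,0,0]],
    [[0,0,0],[0,0,0]],
    [[0,0,0],[0,0,0]],
    [[0,0,0],[0,0,0]],
  ],
)

```text
time: 27.25
tool_pos: [0.6134, 0.0139, 0.1575]
tool_rot: [3.142, 0.0, 3.089]
contact_force: [-0.8, 1.1, -0.0]
opening: 0.092
grip_force: 0.0
```

Run:
```python
from h import *
for n in("scene","wrist"):
    c=cal(n);p,D=read_camera(n);P=cloud(c,D)
    m=(abs(P[...,2]-.1025)<.004)&(np.hypot(P[...,0]-.614,P[...,1]-.013)<.02);q=P[m]
    if len(q)>5:print(n,len(q),q.mean(0).round(4),cv2.minEnclosingCircle(q[:,:2].astype(np.float32)*1000))
    if n=="wrist":
        m=((P[...,2]<.008)|(P[...,2]<.02))&(p.max(2)<50)&(P[...,1]>.13)&(P[...,1]<.35);q=P[m]
        if len(q)>50:print("mat",q.min(0),q.max(0),cv2.minAreaRect(q[:,:2].astype(np.float32)*1000))
to([.6144,.013,.069],np.radians(177))
```

```text
scene 84 [0.6169 0.0147 0.1022] ((615.756591796875, 13.816633224487305), 11.996297836303711)
wrist 774 [0.6135 0.0132 0.102 ] ((614.1622924804688, 13.144850730895996), 10.88718032836914)
mat [0.47580268 0.16084654 0.00083713] [0.63428338 0.31765716 0.00683152] ((555.0078735351562, 239.180908203125), (158.45643615722656, 156.80050659179688), 0.05733026564121246)
t 27.35 shift units [-0.042 -0.038  3.538] turn units [ 0.      0.     -0.0001]
```

>>> send_rows(
  plan=[
    [[-0.04,-0.03,0.4],[0,0,0]],
    [[0,0,0.6],[0,0,0]],
    [[0,0,0.6],[0,0,0]],
    [[0,0,0.6],[0,0,0]],
    [[0,0,0.6],[0,0,0]],
    [[0,0,0.45],[0,0,0]],
    [[0,0,0.25],[0,0,0]],
    [[0,0,0.04],[0,0,0]],
    [[0,0,0],[0,0,0]],
    [[0,0,0],[0,0,0]],
  ],
)

```text
time: 28.6
tool_pos: [0.6147, 0.0131, 0.0695]
tool_rot: [3.142, 0.001, 3.089]
contact_force: [-0.2, 0.3, 1.4]
opening: 0.0919
grip_force: 0.0
```

>>> send_rows(
  plan=[
    [[0,0,0],[0,0,0]],
    [[0,0,0],[0,0,0]],
    [[0,0,0],[0,0,0]],
    [[0,0,0],[0,0,0]],
    [[0,0,0],[0,0,0]],
    [[0,0,0],[0,0,0]],
    [[0,0,0],[0,0,0]],
    [[0,0,0],[0,0,0]],
    [[0,0,0],[0,0,0]],
    [[0,0,0],[0,0,0]],
  ],
  gripper=-1,
  force=35,
)

```text
time: 29.85
tool_pos: [0.6144, 0.0131, 0.069]
tool_rot: [3.141, 0.0, 3.089]
contact_force: [-0.5, -0.9, 0.7]
opening: 0.0342
grip_force: 35.0
```

>>> send_rows(
  plan=[
    [[0,0,-0.1],[0,0,0]],
    [[0,0,-0.2],[0,0,0]],
    [[0,0,-0.3],[0,0,0]],
    [[0,0,-0.4],[0,0,0]],
    [[0,0,-0.5],[0,0,0]],
    [[0,0,-0.5],[0,0,0]],
    [[0,0,-0.5],[0,0,0]],
    [[0,0,-0.5],[0,0,0]],
    [[0,0,-0.5],[0,0,0]],
    [[0,0,-0.3],[0,0,0]],
  ],
)

```text
time: 31.1
tool_pos: [0.6146, 0.0131, 0.165]
tool_rot: [3.142, 0.001, 3.089]
contact_force: [-0.1, -0.5, -0.9]
opening: 0.0346
grip_force: 35.0
```

Run:
```python
from h import *
s=robot.observe();print(s["opening"],s["contact_force"])
c=cal("scene");p,D=read_camera("scene");P=cloud(c,D)
b=(p.max(2)<60)&(np.hypot(P[...,0]-.614,P[...,1]-.013)<.045)&(P[...,2]>.09);q=P[b];print(len(q),np.percentile(q[:,2],[2,20,50,80,95]))
to([.5553,.2405,.17],np.radians(177))
```

```text
0.03463362979976306 [-0.12979083 -0.52493031 -0.90683767]
3048 [0.14367439 0.16259914 0.29176618 0.36633292 0.4543171 ]
t 31.15 shift units [ 2.86   8.957 -0.176] turn units [-0.      0.0014 -0.0001]
```

>>> send_rows(
  plan=[
    [[0.15,0.5,0],[0,0,0]],
    [[0.3,1,0],[0,0,0]],
    [[0.3,1,0],[0,0,0]],
    [[0.3,1,0],[0,0,0]],
    [[0.35,1,0],[0,0,0]],
    [[0.35,1,0],[0,0,0]],
    [[0.35,1,0],[0,0,0]],
    [[0.35,1,0],[0,0,0]],
    [[0.25,0.9,0],[0,0,0]],
    [[0.16,0.56,0],[0,0,0]],
  ],
)

```text
time: 32.4
tool_pos: [0.5537, 0.2422, 0.1634]
tool_rot: [-3.141, -0.001, 3.09]
contact_force: [-0.5, 0.4, -2.0]
opening: 0.0346
grip_force: 35.0
```

>>> send_rows(
  plan=[
    [[0,0,0.3],[0,0,0]],
    [[0,0,0.7],[0,0,0]],
    [[0,0,0.8],[0,0,0]],
    [[0,0,0.8],[0,0,0]],
    [[0,0,0.7],[0,0,0]],
    [[0,0,0.6],[0,0,0]],
    [[0,0,0.5],[0,0,0]],
    [[0,0,0.2],[0,0,0]],
    [[0,0,0],[0,0,0]],
    [[0,0,0],[0,0,0]],
  ],
)

```text
time: 33.65
tool_pos: [0.5551, 0.2408, 0.0496]
tool_rot: [3.141, 0.001, 3.089]
contact_force: [-0.5, 0.4, -2.5]
opening: 0.0345
grip_force: 35.0
```

Run:
```python
from h import *
s=robot.observe();print(s["tool_pos"].round(4),s["contact_force"].round(2),s["opening"])
to([.5553,.2405,.0295],np.radians(177))
```

```text
[0.5551 0.2408 0.0496] [-0.53  0.36 -2.46] 0.03448669342849861
t 33.65 shift units [-0.006 -0.011  0.805] turn units [ 0.0003  0.0007 -0.0001]
```

>>> send_rows(
  plan=[
    [[0,0,0.2],[0,0,0]],
    [[0,0,0.2],[0,0,0]],
    [[0,0,0.2],[0,0,0]],
    [[0,0,0.1],[0,0,0]],
    [[0,0,0.06],[0,0,0]],
    [[0,0,0.04],[0,0,0]],
    [[0,0,0],[0,0,0]],
    [[0,0,0],[0,0,0]],
    [[0,0,0],[0,0,0]],
    [[0,0,0],[0,0,0]],
  ],
)

```text
time: 34.9
tool_pos: [0.5548, 0.2405, 0.0295]
tool_rot: [3.142, 0.0, 3.089]
contact_force: [-2.4, -1.9, 5.8]
opening: 0.0344
grip_force: 35.0
```

Contact with the mat shows in the force, so I release and go up.

>>> send_rows(
  plan=[
    [[0,0,0],[0,0,0]],
    [[0,0,0],[0,0,0]],
    [[0,0,0],[0,0,0]],
    [[0,0,0],[0,0,0]],
    [[0,0,0],[0,0,0]],
    [[0,0,-0.3],[0,0,0]],
    [[0,0,-0.7],[0,0,0]],
    [[0,0,-1],[0,0,0]],
    [[0,0,-1],[0,0,0]],
    [[0,0,-1],[0,0,0]],
  ],
  gripper=1,
)

```text
time: 36.15
tool_pos: [0.555, 0.2407, 0.1314]
tool_rot: [3.141, 0.002, 3.089]
contact_force: [0.9, -0.9, -0.2]
opening: 0.0915
grip_force: 0.0
```

>>> send_rows(
  plan=[
    [[0,0,-0.5],[0,0,0]],
    [[1,0,-0.5],[0,0,0]],
    [[1,0,-0.5],[0,0,0]],
    [[1,-1,0],[0,0,0]],
    [[1,-1,0],[0,0,0]],
    [[1,-1,0],[0,0,0]],
    [[0,-1,0],[0,0,0]],
    [[0,-1,0],[0,0,0]],
    [[0,-1,0],[0,0,0]],
    [[0,0,0],[0,0,0]],
  ],
)

```text
time: 37.4
tool_pos: [0.4219, 0.0964, 0.1668]
tool_rot: [3.142, 0.0, 3.087]
contact_force: [0.6, 0.8, 0.5]
opening: 0.0919
grip_force: 0.0
```

Run:
```python
from h import *
s=robot.observe();print(s["time"],s["tool_pos"].round(3))
for n in("top","scene"):
    c=cal(n);p,D=read_camera(n);P=cloud(c,D);z=P[...,2]
    near=np.hypot(P[...,0]-.555,P[...,1]-.241)<.06
    m=near&(p.min(2)>130)&(z>.02);q=P[m];print(n,"hub/white",len(q),q.mean(0).round(4),"z",np.percentile(q[:,2],[5,50,95]).round(3))
    m=near&(z>.02);print("wheel",cv2.minEnclosingCircle(P[m][:,:2].astype(np.float32)*1000))
    m=near&(abs(z-.046)<.005);print("hub top",P[m].mean(0).round(4),m.sum())
    m=(z<.012)&(p.max(2)<50)&(abs(P[...,0]-.555)<.1)&(abs(P[...,1]-.241)<.1);q=P[m];print("mat",np.percentile(q[:,:2],[.3,99.7],axis=0).round(3).tolist(),cv2.minAreaRect(q[:,:2].astype(np.float32)*1000)[0])
    m=(abs(P[...,0]-.467)<.04)&(abs(P[...,1]+.283)<.012)&(z>.035);print("pick",m.sum(),np.median(P[m],0).round(4))
    if n=="top":
        g=p.min(2)
        for v in range(205,236):print(v,"".join("#" if g[v,u]>150 else "+" if g[v,u]>130 else "." if z[v,u]>.03 else " " for u in range(295,345)))
```

```text
37.4 [0.422 0.096 0.167]
top hub/white 463 [0.5559 0.2397 0.0312] z [0.023 0.027 0.047]
wheel ((556.531494140625, 239.6871337890625), 42.02499008178711)
hub top [0.5566 0.24   0.0457] 113
mat [[0.479, 0.164], [0.633, 0.318]] (555.6809692382812, 241.21417236328125)
pick 359 [ 0.4693 -0.2807  0.0446]
205 #######################+++...........             
206 ##########################++.........             
207 ############################++.......             
208 #############################+++++++.             
209 ######################################+           
210 ########################################.         
211 ###################################++####         
212 ##################################... ###.        
213 #################################+..  +##+        
214 ##################################..   ##+        
215 ##################################+.  +##+        
216 ##################################+.  ###         
217 ########################################+         
218 #######################################+          
219 ##########################
[... 479 characters left out ...]
              ####+.       ###          
229 ++++                    +###     #+ +###          
230 +++++++++++              ++     +######           
231 +++++++++++++++ ++              +#####+           
232 +++++++++++++++++++ ++++ +      +####+            
233 ++++++++++++++++ +           ++++###+             
234 +++++++++++++++               ++++++           +  
235 +++++++++++++++                + ++ +             
scene hub/white 434 [0.5617 0.2442 0.0336] z [0.025 0.029 0.047]
wheel ((557.0716552734375, 241.1834259033203), 42.6037483215332)
hub top [0.558  0.2406 0.0452] 147
mat [[0.477, 0.163], [0.637, 0.322]] (556.1608276367188, 241.949462890625)
pick 188 [ 0.4712 -0.277   0.0442]
```

```bash
python3 -c "
from cell import robot
print(robot.hand_in())"
```

```text
the job is handed in; nothing more can be done
None
```

I pulled the clip out with the pick and put the pick back in its rest. The wheel lies flat, hub up, within about 2 mm of the mat's centre. The clip rests on the corner of the gearbox block, about 70 mm from the axle. I handed the job in at about 37.5 s and had no verdict back.

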